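# Rotate the jar row in the top crate

## Task

Restock the jar row in the top white crate, which has two round places outlined on its floor: first bring the older jar from the back place forward onto the empty front place (the one by the low front lip), then stand the new jar, the one on the counter of the same size and shape, behind it on the back place. Both jars must end upright and centred on their outlines; set them down, do not drop them, and leave the espresso cup beside the row standing where it is.

Things in the scene. Friction and masses are not known exactly. Their poses are not given: they have to be found in the camera images.
- old_jar: Older jar: closed clear glass jar, paper band, aluminium lid, upright in the top crate within 16 mm of the back place. Glass body 56 mm in diameter, straight to 66 mm height; lid 52 mm; 90 mm high; 0.17 to 0.35 kg. Origin: centre of underside, z up; yaw means nothing.
- new_jar: New jar: same shape and size as the older jar (56 mm diameter, 90 mm high, 0.17 to 0.35 kg), upright on the counter (height 0) right of the crates. A squat jar (76 mm diameter, 56 mm high) and a steel tin (68 mm diameter, 98 mm high) near it, 100 mm or more between centres, are not wanted; the three swap places. Origin: centre of underside, z up; yaw means nothing.
- front_place (a point): Centre of the front place on the top crate's flat floor, 120 mm above the counter. x: level along the row to the back; y: left across it. Back place: 90 mm along +x. Both are thin flat grey circles, 72 mm wide. Front lip 15 mm high, 49 mm before this point; right wall 45 mm high, 109 mm to the right. Cups and pan (up to 70 mm high) stand 65 mm or more left of the row line, a 178 mm moka pot 155 mm or more.
- cup_a: The brown espresso cup nearest the row, about 105 mm left of the row's centre line and between the two places front to back; rim 60 mm in diameter, 55 mm high, small handle pointing away from the row. Origin: centre of underside, z up. To be left alone.

How it is judged (in metres and radians):
On the way, in this order (a step that is already met when the one before it is completed fails the run):
1. the older jar stands on the front place, let go (x of old_jar in the frame of front_place between -0.018 and 0.018 m and y of old_jar in the frame of front_place between -0.018 and 0.018 m and z of old_jar in the frame of front_place between -0.008 and 0.008 m and angle between old_jar's own z axis and vertical below 0.17 rad and linear speed of old_jar below 0.02 m/s and contact force between the fingers and old_jar below 0.2 N), for 0.2 s.
2. then the new jar stands on the back place, let go (x of new_jar in the frame of front_place between 0.072 and 0.108 m and y of new_jar in the frame of front_place between -0.018 and 0.018 m and z of new_jar in the frame of front_place between -0.008 and 0.008 m and angle between new_jar's own z axis and vertical below 0.17 rad and linear speed of new_jar below 0.02 m/s and contact force between the fingers and new_jar below 0.2 N), for 0.2 s.
At the end, for the whole second after the job is handed in: The older jar stands on the front place and the new jar on the back place, each within 18 mm of its centre along and across the row, on the crate's floor (within 8 mm), upright within 10 degrees, at rest and let go; the cup beside the row stands within 20 mm of where it was (all of step 1 and all of step 2 and distance of cup_a from where it was at the start of the episode below 0.02 m and angle between cup_a's own z axis and vertical below 0.17 rad); the robot touches nothing.
It fails at once if a jar is tipped beyond 35 degrees (angle between any of old_jar, new_jar's own z axis and vertical above 0.6 rad).
It fails at once if a jar is dropped (falls faster than 0.6 m/s with no finger on it) ((linear speed of old_jar above 0.6 m/s and contact force between the fingers and old_jar below 0.1 N) or (linear speed of new_jar above 0.6 m/s and contact force between the fingers and new_jar below 0.1 N)).
It fails at once if the cup beside the row is shifted more than 20 mm or tipped beyond 20 degrees (distance of cup_a from where it was at the start of the episode above 0.02 m or angle between cup_a's own z axis and vertical above 0.35 rad).
It also fails if it takes over 58 s, if anything falls off the work surface, if the arm or the gripper's body presses on something with over 40 N, if the wrist force passes 120 N, or if a joint passes its speed limit or range.

## Robot

A 6-joint arm with a two-finger parallel gripper is mounted at the origin on the work surface. World frame = base frame: x ahead of the robot, y to its left, z up, the work surface at z = 0. Lengths are in mm, angles in rad, forces in N, time in s.
With the tool pointing down it reaches from about 350 to 775 mm from the base axis. Payload 7.3 kg.
Tool frame: the origin (TCP) lies midway between the tips of the shut fingers; the grasp point (between the pads) lies 19 mm behind it; x points along the fingers, z is the direction in which the jaws open and shut, and the axes are right-handed (so a half turn about x gives the same grasp; the last joint's range is limited). The gripper opens to 92 mm and grips with 3 to 60 N. Pads are 19 mm wide; open, the fingers measure 130 mm over their backs; the gripper's body (75 mm by 190 mm) begins 47 mm behind the grasp point.
Start: joints at [-0.146, 0.342, 1.524, -0, 1.275, -0.146], TCP at [525.019, 0.019, 226.741] pointing down, gripper open.
Joint ranges: [-2.53, 2.53], [-0.77, 2.02], [0.04, 2.7], [-1, 4.14], [0.28, 2.66], [-3.11, 3.11]. Speed limits (rad/s): [2.57, 2.57, 3.14, 3.14, 3.14, 3.14].

## Interface

Orientations are given as [roll, pitch, yaw] about the fixed x, y, z axes, in that order (R = Rz(yaw) Ry(pitch) Rx(roll)).
In Python, from plant import monitor, optics, close_job gives the robot as it stands.
- The arm moves only by the tool send_rows, never from a script. Its argument "commands" is a list that holds one entry, the list of rows, each a list of 5 numbers: the shift along the tool's x, y, z in m, then the turn about the tool's x in degrees, then the finger opening in m, from 0 to 0.0918. A call has 1 to 10 rows; each row shifts and turns the pose as measured when the row begins, along the tool's axes as they then stand; what a row does not reach is not made up. A row lasts 1/12 s, in which the tool goes at most 41.7 mm and 7.16 degrees, less where a joint would pass 70% of its speed; a pose out of reach is approached as far as the arm can. A call with a gripper value outside its range is refused whole. The fingers move at their own pace and stop on an object; the grip force is fixed at half the most. Time passes only in rows, so rows that do not move let the fingers close. It gives the time, the measured TCP pose, the force and the opening at its end, in the units of the state.
- monitor.get_obs(): the state, without advancing time (a new reading comes with each control period).
- optics.capture(name): name is "scene" or "side" or "wrist"; returns a dict with "color" (400x640x3 uint8, blue, green, red), "camera_matrix" (3x3 intrinsics, pixels), "k1" (the pictures are not rectified: a ray, as slopes to the right and down, at radius r is drawn at 1 + k1 r^2 times it, then the intrinsics apply), "camera_from_world" (4x4, takes a point from world to camera coordinates); the wrist camera has in their place "T_tool_cam" (4x4, takes a point from camera to tool coordinates, whose origin is the TCP and whose axes are the tool frame's). Camera axes: x right, y down, z forward; pixel columns grow to the right and rows downward; lengths in mm; the calibration is good to about 2 mm. A picture is of the moment at which its call begins: read the wrist's pose just before it. There is no depth.
- close_job(): hands the job in, once; it reports no verdict.
The state is a dict: "time": time; "joint_positions": joint angles; "dq": joint speeds; "tau": joint torques, N m; "tool_pos": TCP position; "tcp_rot": TCP orientation; "contact_force": force on the tool from outside, world axes, zero at the start; "moment": the same for the moment, N m; "grip_width": finger opening in mm.
Only numpy, scipy, OpenCV 4.12 (cv2) and the standard library are available. Lean on these libraries where they do the work, as an engineer would, in place of code of your own. Each camera call takes 0.05 s, during which the arm holds its last target.

## Working session

There is one attempt and no reset: what is moved stays moved. The work goes in short steps, Python scripts to look and compute and a tool call to move; the robot and the scene stay as the last step left them, time stands still between calls to the robot, and variables do not carry over. Pictures are saved under pics/ and viewed, and the job is handed in when it is done.

Besides the shell and the picture viewer there is one more tool, called after "Request:" as name([rows], argument=value, ...), one row to a line, values as JSON. send_rows: Moves the arm, as the interface text tells. Its arguments: {"type":"object","properties":{"commands":{"type":"array","items":{"type":"array","items":{"type":"array","items":{"type":"number"}}}}},"required":["commands"]}

```bash
ls; mkdir -p pics; python3 - <<'E'
from plant import monitor, optics
import cv2,numpy as np
o=monitor.get_obs();print({k:np.round(v,3) for k,v in o.items()})
for n in ["scene","side","wrist"]:
    c=optics.capture(n);cv2.imwrite(f"pics/{n}0.png",c["color"]);np.save(f"pics/{n}0.npy",c,allow_pickle=True)
    print(n,{k:np.round(v,3).tolist() for k,v in c.items() if k!="color"})
E
```

```text
pics
{'time': np.float64(0.0), 'joint_positions': array([-0.146,  0.343,  1.525,  0.   ,  1.275, -0.146]), 'dq': array([-0.001,  0.001,  0.   , -0.001,  0.001,  0.   ]), 'tau': array([ 1.0000e-03, -4.3125e+01, -2.4422e+01,  7.2000e-02,  5.6000e-02,
       -0.0000e+00]), 'tool_pos': array([5.24584e+02, 9.70000e-02, 2.26032e+02]), 'tcp_rot': array([2.989, 1.569, 2.989]), 'contact_force': array([ 0.104,  0.284, -0.359]), 'moment': array([0.003, 0.002, 0.04 ]), 'grip_width': np.float64(91.547)}
scene {'camera_matrix': [[428.907, 0.0, 317.602], [0.0, 428.907, 199.327], [0.0, 0.0, 1.0]], 'k1': -0.098, 'camera_from_world': [[-0.856, 0.516, -0.017, 488.947], [0.296, 0.463, -0.835, -50.855], [-0.423, -0.721, -0.549, 1142.75], [0.0, 0.0, 0.0, 1.0]]}
side {'camera_matrix': [[394.459, 0.0, 325.347], [0.0, 394.459, 196.647], [0.0, 0.0, 1.0]], 'k1': 0.014, 'camera_from_world': [[0.948, -0.32, -0.004, -516.857], [-0.209, -0.609, -0.765, 138.742], [0.242, 0.726, -0.644, 755.84], [0.0, 0.0, 0.0, 1.0]]}
wrist {'camera_matrix': [[312.54, 0.0, 312.373], [0.0, 312.54, 193.506], [0.0, 0.0, 1.0]], 'k1': -0.035, 'T_tool_cam': [[0.001, -0.296, 0.955, -155.784], [0.001, -0.955, -0.296, 80.077], [1.0, 0.001, -0.0, 0.556], [0.0, 0.0, 0.0, 1.0]]}
```

View pics/scene0.png

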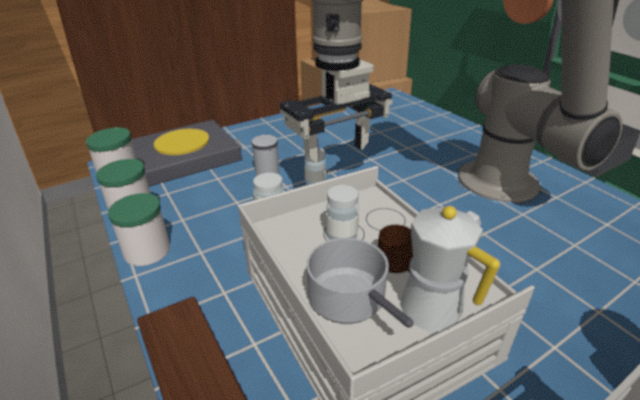

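View pics/side0.png

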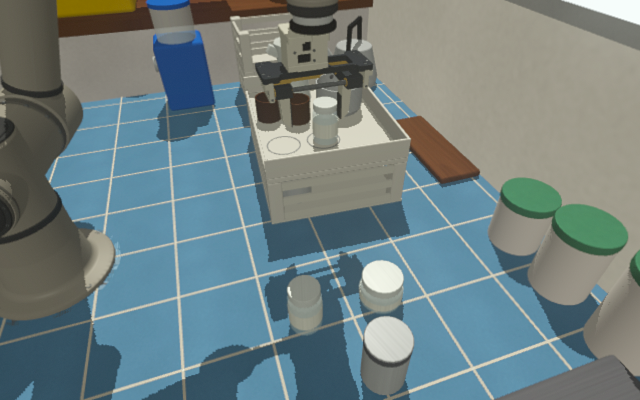

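View pics/wrist0.png

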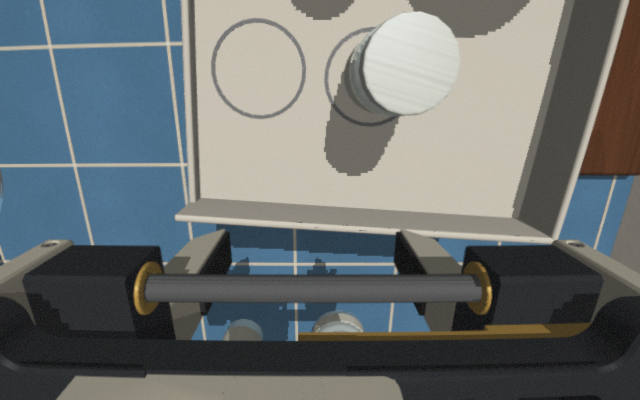

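The wrist picture shows the empty front circle at about (258,68). The back circle is at about (370,75), with the old jar standing off-centre on it (lid about (410,63)). In the side view the new jar is the slim one at (305,303), the squat jar is at (382,287) and the tin at (387,355). The cup beside the row is at (397,248) in the scene view.

```bash
cat > h.py <<'E'
from plant import monitor, optics
import cv2,numpy as np
from scipy.spatial.transform import Rotation as R
def snap(n,fn=None):
    o=monitor.get_obs(); c=optics.capture(n); 
    c=dict(c); c["obs"]=o
    if fn: cv2.imwrite("pics/"+fn,c["color"]); np.save("pics/"+fn[:-4]+".npy",c,allow_pickle=True)
    return prep(c)
def prep(c):
    if "T_tool_cam" in c:
        o=c["obs"]; T=np.eye(4); T[:3,:3]=R.from_euler('xyz',o["tcp_rot"]).as_matrix(); T[:3,3]=o["tool_pos"]
        c["W"]=T@c["T_tool_cam"]
    else: c["W"]=np.linalg.inv(c["camera_from_world"])
    return c
def load(f):
    return prep(np.load("pics/"+f,allow_pickle=True).item())
def ray(c,uv):
    K=c["camera_matrix"];k=c["k1"]
    d=np.array([(uv[0]-K[0,2])/K[0,0],(uv[1]-K[1,2])/K[1,1]]);p=d.copy()
    for _ in range(30): p=d/(1+k*(p@p))
    return c["W"][:3,3],c["W"][:3,:3]@np.array([*p,1])
def onz(c,uv,z):
    o,d=ray(c,uv); return (o+d*(z-o[2])/d[2])[:2]
def proj(c,P):
    q=np.linalg.inv(c["W"])@np.append(P,1);s=q[:2]/q[2];s=s*(1+c["k1"]*(s@s));K=c["camera_matrix"]
    return s[0]*K[0,0]+K[0,2],s[1]*K[1,1]+K[1,2]
E
python3 - <<'E'
from h import *
c=np.load("pics/wrist0.npy",allow_pickle=True).item(); c["obs"]=monitor.get_obs(); np.save("pics/wrist0.npy",c,allow_pickle=True);c=prep(c)
print(R.from_euler('xyz',c["obs"]["tcp_rot"]).as_matrix().round(3))
def circ(P):
    P=np.array(P);A=np.c_[2*P,np.ones(len(P))];s=np.linalg.lstsq(A,(P**2).sum(1),rcond=None)[0]
    return s[:2],np.sqrt(s[2]+s[:2]@s[:2])
img=c["color"];hsv=cv2.cvtColor(img,cv2.COLOR_BGR2HSV);g=cv2.cvtColor(img,cv2.COLOR_BGR2GRAY)
print("row68",g[68,205:235])
# front: darkest along radii about (258,68)
def ringpts(c0,angs,r0=38,r1=56):
    out=[]
    for a in angs:
        rs=np.arange(r0,r1,.5);xs=c0[0]+rs*np.cos(a);ys=c0[1]+rs*np.sin(a)
        v=cv2.remap(g,xs.astype('f4')[None],ys.astype('f4')[None],cv2.INTER_LINEAR)[0].astype(float)
        w=np.clip(np.median(v)-v-12,0,None)
        if w.sum()>0: out.append(((xs*w).sum()/w.sum(),(ys*w).sum()/w.sum()))
    return out
F=ringpts((258,68),np.linspace(0,6.28,60)[:-1])
B=ringpts((371,76),np.radians(np.arange(160,260,5)),36,56)
for P in (F,B):
    print(len(P),circ([onz(c,p,120) for p in P]))
for n in ("side","scene"):
    s=load(n+"0.npy")
    # predictions
    f,_=circ([onz(c,p,120) for p in F]); print(n,proj(s,[*f,120]))
s=load("side0.npy")
for uv in [(284,145),(323,140)]: print("side",onz(s,uv,120))
s=load("scene0.npy"); print("scene front",onz(s,(386,219),120))
im=cv2.resize(load("side0.npy")["color"][60:360,230:450],None,fx=2.6,fy=2,interpolation=cv2.INTER_CUBIC)
cv2.imwrite("pics/crop1.png",im)
E
```

```text
[[-0.001  0.     1.   ]
 [ 0.     1.    -0.   ]
 [-1.     0.    -0.001]]
row68 [193 191 193 192 196 186 152 118 116 124 153 191 193 194 192 191 196 194
 190 194 193 193 192 192 195 193 190 193 189 193]
59 (array([482.18516364, 100.56070421]), np.float64(35.798328629137785))
20 (array([570.73640988,  94.98328198]), np.float64(35.13676993267661))
side (np.float64(283.2406620180402), np.float64(144.36145417837898))
scene (np.float64(384.85218203305965), np.float64(219.6710545454168))
side [483.13523528  97.50104219]
side [570.57005166  89.10484709]
scene front [479.03303462 100.03810395]
```

View pics/crop1.png

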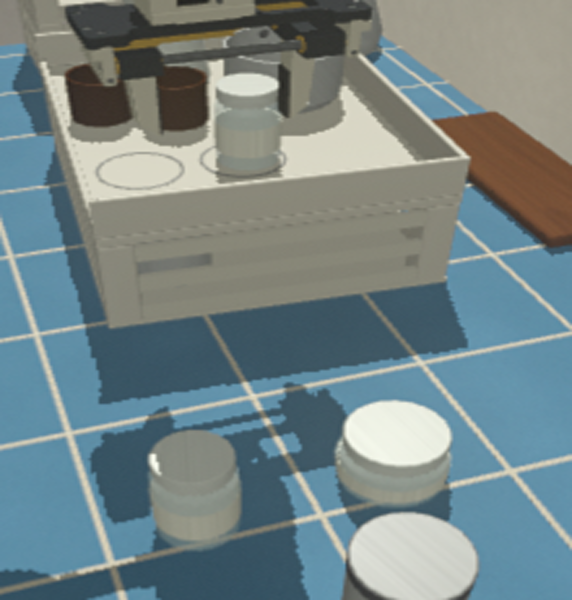

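```bash
python3 - <<'E'
from h import *
from scipy.optimize import least_squares
c=load("wrist0.npy");img=c["color"];g=cv2.cvtColor(img,cv2.COLOR_BGR2GRAY)
def ringpts(c0,angs,r0=38,r1=56):
    out=[]
    for a in angs:
        rs=np.arange(r0,r1,.5);xs=c0[0]+rs*np.cos(a);ys=c0[1]+rs*np.sin(a)
        v=cv2.remap(g,xs.astype('f4')[None],ys.astype('f4')[None],cv2.INTER_LINEAR)[0].astype(float)
        w=np.clip(np.median(v)-v-12,0,None)
        if w.sum()>0: out.append(onz(c,((xs*w).sum()/w.sum(),(ys*w).sum()/w.sum()),120))
    return np.array(out)
F=ringpts((258,68),np.linspace(0,6.28,60)[:-1]);B=ringpts((371,76),np.radians(np.arange(160,260,5)),36,56)
f=lambda p:np.r_[np.hypot(*(F-p[:2]).T)-35.5,np.hypot(*(B-p[:2]-90*np.array([np.cos(p[2]),np.sin(p[2])])).T)-35.5]
s=least_squares(f,[482,100,-.06],loss='soft_l1');print(s.x,np.abs(s.fun).max(), "back",s.x[:2]+90*np.array([np.cos(s.x[2]),np.sin(s.x[2])]))
# crate edges
for a,b in [((190,205),(555,236)),]: 
    for z in (165,):
        p,q=onz(c,a,z),onz(c,b,z);print("wall",p,q,np.arctan2(*(q-p)[::-1]))
# lid
m=((g>205)*255).astype('u1');m=cv2.morphologyEx(m,cv2.MORPH_OPEN,np.ones((5,5)))
cs,_=cv2.findContours(m,cv2.RETR_EXTERNAL,cv2.CHAIN_APPROX_NONE)
for k in cs:
    if cv2.contourArea(k)>2000:
        e=cv2.fitEllipse(k);P=np.array([onz(c,p[0],210) for p in k]);
        print(e,cv2.boundingRect(k),cv2.minEnclosingCircle(P.astype('f4')))
for n,box in (("side",(280,270,325,335)),("side",(310,90,340,150)),("scene",(300,130,330,190)),("wrist",(340,0,470,130))):
    d=load(n+"0.npy")["color"];x0,y0,x1,y1=box
    cv2.imwrite(f"pics/c_{n}_{x0}.png",cv2.resize(d[y0:y1,x0:x1],None,fx=500/(y1-y0),fy=500/(y1-y0),interpolation=cv2.INTER_CUBIC))
import glob
ims=[cv2.imread(f"pics/c_{a}.png")[:, :] for a in ("side_280","side_310")];cv2.imwrite("pics/cc.png",np.hstack(ims))
E
```

```text
[ 4.81959187e+02  1.00594219e+02 -5.89897134e-02] 0.9735613118988482 back [571.80264221  95.28822305]
wall [434.52190077   3.84443411] [713.44234957 -21.34536606] -0.09006743319652215
((409.411865234375, 56.15436935424805), (81.02340698242188, 98.8188705444336), 48.37746047973633) (365, 12, 93, 96) ((576.13623046875, 97.20307922363281), 24.30299949645996)
```

View pics/cc.png

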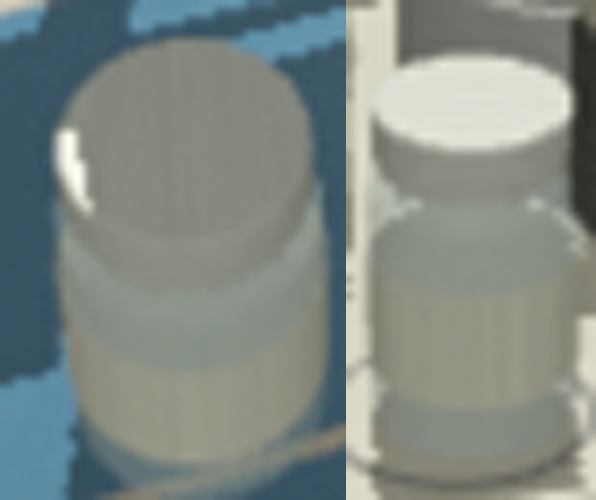

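View pics/c_wrist_340.png

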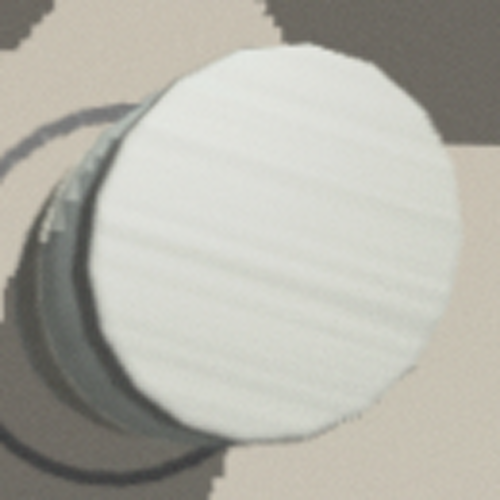

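```bash
python3 - <<'E'
from h import *
w=load("wrist0.npy");s=load("side0.npy")
print("old wrist",onz(w,(411.5,63.7),210),"r",[np.linalg.norm(onz(w,p,210)-onz(w,(411.5,63.7),210)).round(1) for p in((362.9,64),(460.1,64),(411,11.7),(411,115.7))])
print("old side",onz(s,(325.2,102.3),210),"r",onz(s,(313.1,102.3),210)-onz(s,(337.4,102.3),210))
print("new side",onz(s,(304.2,288.2),90),onz(s,(287.8,288),90)-onz(s,(320.6,288),90))
for z,uv in((56,(382,276)),(98,(388,340))):print(onz(s,uv,z))
c=load("scene0.npy");print(proj(c,[576,92,210]), "cup",onz(c,(397,236),175),"moka",onz(c,(449,214),298),"new",proj(c,[*onz(s,(304.2,288.2),90),90]))
E
```

```text
old wrist [576.09863714  96.85245405] r [np.float64(25.1), np.float64(25.3), np.float64(24.3), np.float64(26.2)]
old side [576.55689662  90.20077312] r [-48.01789756  16.66214895]
new side [ 422.84381026 -262.55524692] [-47.96599757  16.38084012]
[ 560.78263915 -256.00651456]
[ 504.81248885 -386.67878362]
(np.float64(341.21929311519386), np.float64(191.34718048831084)) cup [543.88203195 202.51044601] moka [573.98867246 318.65231223] new (np.float64(313.6404184322909), np.float64(151.7419752268219))
```

Request:
send_rows([
  [[-0.01, 0, 0, -7.1, 0.09], [-0.01, 0, 0, -7.1, 0.09], [-0.01, 0, 0, -7.1, 0.09], [0, 0, 0, -7.1, 0.09], [0, 0, 0, -7.1, 0.09], [0, 0, 0, -7.1, 0.09], [0, 0, 0, -7.1, 0.09], [0, 0, 0, -7.1, 0.09], [0, 0, 0, -7.1, 0.09], [0, 0, 0, -7.1, 0.09]],
])

```text
time: 0.98
tool_pos: [522.8, 0.4, 254.4]
tcp_rot: [1.733, 1.562, 2.986]
contact_force: [-0.3, 0.4, -0.2]
grip_width: 90.0
```

Request:
send_rows([
  [[0, 0, 0, -7.1, 0.09], [0, 0, 0, -7.1, 0.09], [0, 0, 0, 0, 0.076]],
])

```text
time: 1.23
tool_pos: [522.3, 0.4, 253.5]
tcp_rot: [1.484, 1.56, 2.992]
contact_force: [0.0, 0.3, -0.1]
grip_width: 86.7
```

```bash
cat > rel.py <<'E'
from h import *
def rel(target,o=None):
    o=o or monitor.get_obs();M=R.from_euler('xyz',o["tcp_rot"]).as_matrix()
    print("t",round(o["time"],2),"tcp",o["tool_pos"].round(1),"toolz yaw",np.degrees(np.arctan2(M[1,2],M[0,2])).round(2),"tilt",np.degrees(np.arccos(-M[2,0])).round(2),"w",round(o["grip_width"],1),"F",o["contact_force"].round(1),"rel",(M.T@(np.array(target)-o["tool_pos"])).round(1))
E
python3 -c "
from rel import *
rel([576.1,96.8,255])"
```

```text
t 1.23 tcp [5.223e+02 4.000e-01 2.535e+02] toolz yaw 86.39 tilt 0.63 w 86.7 F [ 0.   0.3 -0.1] rel [ -2.  -47.6  99.6]
```

Request:
send_rows([
  [[-0.003, -0.012, 0.025, 0, 0.076], [-0.003, -0.012, 0.025, 0, 0.076], [0, -0.012, 0.025, 0, 0.076], [0, -0.012, 0.025, 0, 0.076], [0, 0, 0, 0, 0.076]],
])

```text
time: 1.65
tool_pos: [578.4, 99.0, 258.2]
tcp_rot: [1.534, 1.558, 3.018]
contact_force: [-1.6, 0.2, 0.7]
grip_width: 76.3
```

```bash
python3 -c "
from rel import *
rel([576.1,96.8,255])
snap('wrist','w1.png')"
```

```text
t 1.65 tcp [578.4  99.  258.2] toolz yaw 84.99 tilt 0.76 w 76.3 F [-1.6  0.2  0.7] rel [ 3.2  2.  -2.4]
```

View pics/w1.png

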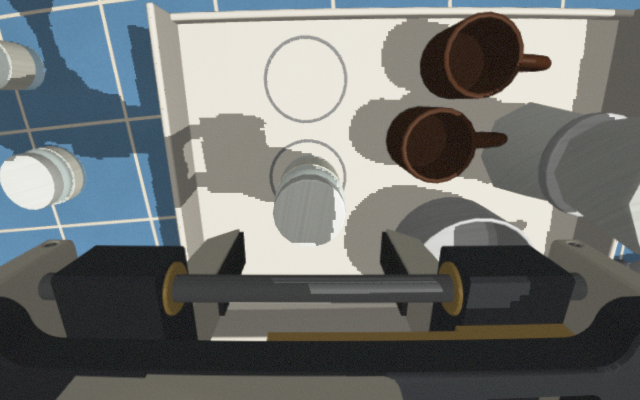

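```bash
cat > ring.py <<'E'
from h import *
from scipy.optimize import least_squares
def ringpts(c,c0,angs,r0,r1,z=120,th=12):
    g=cv2.cvtColor(c["color"],cv2.COLOR_BGR2GRAY);out=[]
    for a in np.radians(angs):
        rs=np.arange(r0,r1,.5);xs=c0[0]+rs*np.cos(a);ys=c0[1]+rs*np.sin(a)
        v=cv2.remap(g,xs.astype('f4')[None],ys.astype('f4')[None],cv2.INTER_LINEAR)[0].astype(float)
        w=np.clip(np.median(v)-v-th,0,None)
        if w.sum()>0: out.append(onz(c,((xs*w).sum()/w.sum(),(ys*w).sum()/w.sum()),z))
    return np.array(out)
def fitc(P,r=35.5):
    s=least_squares(lambda p:np.hypot(*(P-p).T)-r,P.mean(0),loss='soft_l1');return s.x,np.abs(s.fun).max()
E
python3 - <<'E'
from ring import *
c=load("w1.npy")
print("front",fitc(ringpts(c,(305,79),np.arange(0,360,6),34,48)))
print("back",fitc(ringpts(c,(308,176),np.r_[225:315:5],30,44)))
cv2.imwrite("pics/w1c.png",cv2.resize(c["color"][130:260,240:380],None,fx=4,fy=4,interpolation=cv2.INTER_CUBIC))
E
```

```text
front (array([481.90115622, 100.74809884]), np.float64(0.4736913493674706))
back (array([570.86704465,  95.17364029]), np.float64(3.1280354951043137))
```

View pics/w1c.png

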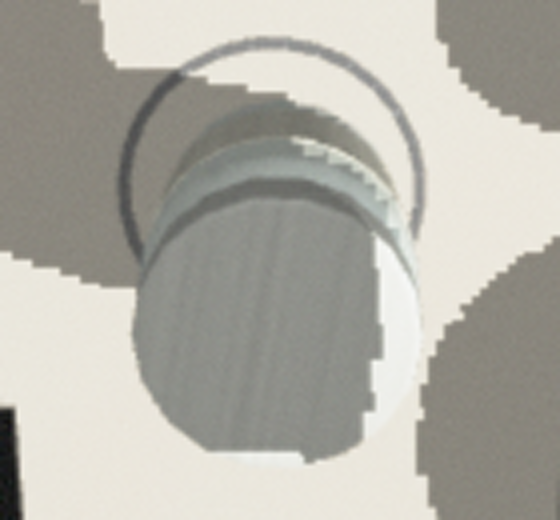

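```bash
python3 - <<'E'
from rel import *
c=load("w1.npy")
p=onz(c,(309.2,212.7),210);print(p, "r",[np.linalg.norm(onz(c,q,210)-p).round(1) for q in((273,212.7),(345.5,212.7),(309.2,179.2),(309.2,246.3))])
p=(p+[576.1,96.8])/2
rel([*p,152]) 
E
```

```text
[574.89529124  97.06067885] r [np.float64(25.2), np.float64(25.3), np.float64(24.0), np.float64(25.7)]
t 1.7 tcp [577.5  97.3 258. ] toolz yaw 84.99 tilt 0.82 w 76.4 F [ 0.2 -0.7  0.1] rel [106.1   0.4  -0.4]
```

Request:
send_rows([
  [[0.025, 0, 0, 0.4, 0.076], [0.025, 0, 0, 0.4, 0.076], [0.012, 0, 0, 0, 0.076], [0, 0, 0, 0, 0.076]],
])

```text
time: 2.03
tool_pos: [575.7, 95.3, 194.4]
tcp_rot: [1.794, 1.558, -3.03]
contact_force: [0.1, 0.1, -0.2]
grip_width: 75.9
```

```bash
python3 -c "
from rel import *
rel([575.5,97,153])"
```

```text
t 2.03 tcp [575.7  95.3 194.4] toolz yaw 83.59 tilt 0.76 w 75.9 F [ 0.1  0.1 -0.2] rel [41.4 -0.1  1.8]
```

Request:
send_rows([
  [[0.015, 0, 0.001, -1, 0.076], [0.015, 0, 0.001, -1, 0.076], [0.01, 0, 0, -0.8, 0.076], [0, 0, 0, 0, 0.076]],
])

```text
time: 2.37
tool_pos: [574.9, 93.9, 155.2]
tcp_rot: [1.848, 1.558, -2.935]
contact_force: [0.1, 0.7, -0.1]
grip_width: 76.1
```

```bash
python3 -c "
from rel import *
rel([575.5,97,153])"
```

```text
t 2.37 tcp [574.9  93.9 155.2] toolz yaw 85.99 tilt 0.72 w 76.1 F [ 0.1  0.7 -0.1] rel [ 2.2 -0.4  3.2]
```

Request:
send_rows([
  [[0, 0, 0.003, 0, 0.076], [0, 0, 0, 0, 0.065], [0, 0, 0, 0, 0.05], [0, 0, 0, 0, 0.05], [0, 0, 0, 0, 0.05], [0, 0, 0, 0, 0.05], [0, 0, 0, 0, 0.05]],
])

```text
time: 2.95
tool_pos: [576.5, 96.2, 159.5]
tcp_rot: [2.0, 1.563, -2.786]
contact_force: [0.1, 0.3, -2.5]
grip_width: 54.7
```

```bash
python3 -c "
from rel import *
rel([575.5,97,153])"
```

```text
t 2.95 tcp [576.5  96.2 159.5] toolz yaw 85.75 tilt 0.44 w 54.7 F [ 0.1  0.3 -2.5] rel [6.5 1.  0.7]
```

Request:
send_rows([
  [[0, 0, 0, 0, 0.05]],
])

```text
time: 3.03
tool_pos: [576.4, 96.2, 159.4]
tcp_rot: [1.993, 1.563, -2.793]
contact_force: [-0.6, 0.4, -1.6]
grip_width: 55.3
```

Request:
send_rows([
  [[-0.01, 0, 0, 0, 0.05]],
])

```text
time: 3.12
tool_pos: [575.2, 96.2, 167.6]
tcp_rot: [1.882, 1.559, -2.905]
contact_force: [-0.0, -0.9, -2.8]
grip_width: 54.8
```

```bash
python3 -c "
from rel import *
rel([575.5,97,153])
snap('wrist','w2.png');snap('side','s2.png');rel([575.5,97,153])"
```

```text
t 3.12 tcp [575.2  96.2 167.6] toolz yaw 85.74 tilt 0.7 w 54.8 F [-0.  -0.9 -2.8] rel [14.6 -0.4  0.9]
t 3.22 tcp [577.3  96.3 171. ] toolz yaw 85.75 tilt 0.32 w 55.4 F [ 0.4  0.7 -2.5] rel [18.   1.8  0.6]
```

View pics/w2.png

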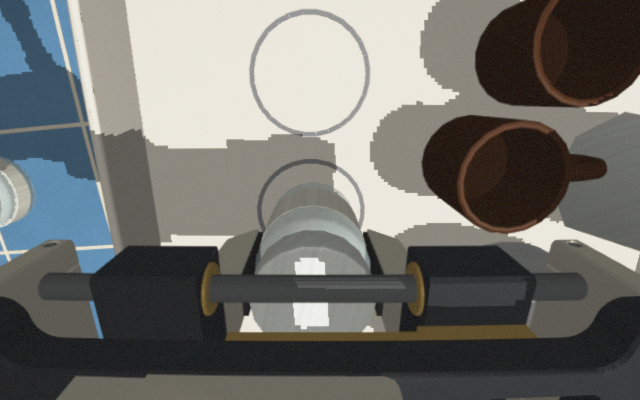

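View pics/s2.png

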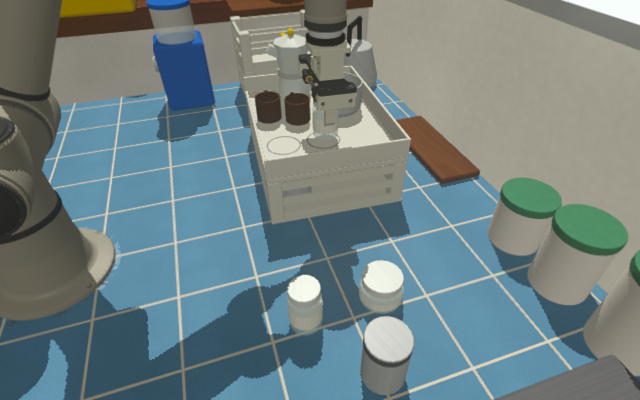

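Request:
send_rows([
  [[0, 0.015, 0, 0, 0.05], [0, 0.018, 0, 0, 0.05], [0, 0.02, -0.001, 0, 0.05], [0, 0.018, -0.001, 0, 0.05], [0, 0.012, 0, 0, 0.05], [0, 0.006, 0, 0, 0.05], [0, 0, 0, 0, 0.05]],
])

```text
time: 3.8
tool_pos: [486.5, 100.9, 173.3]
tcp_rot: [-2.714, 1.568, -1.218]
contact_force: [-0.2, 0.2, -2.0]
grip_width: 55.5
```

```bash
python3 -c "
from rel import *
rel([482,100.7,157])"
```

```text
t 3.8 tcp [486.5 100.9 173.3] toolz yaw 85.72 tilt 0.15 w 55.5 F [-0.2  0.2 -2. ] rel [16.3  4.5 -0.5]
```

Request:
send_rows([
  [[0.004, 0.0045, 0, 0, 0.05], [0.003, 0, 0, 0, 0.05], [0, 0, 0, 0, 0.05]],
])

```text
time: 4.05
tool_pos: [483.6, 101.2, 166.5]
tcp_rot: [-2.005, 1.566, -0.509]
contact_force: [-0.2, 0.1, -1.9]
grip_width: 54.9
```

```bash
python3 -c "
from rel import *
rel([482,100.7,157])
snap('wrist','w3.png');rel([482,100.7,157])"
```

```text
t 4.05 tcp [483.6 101.2 166.5] toolz yaw 85.71 tilt 0.28 w 54.9 F [-0.2  0.1 -1.9] rel [ 9.5  1.6 -0.6]
t 4.1 tcp [483.7 101.2 166.6] toolz yaw 85.71 tilt 0.27 w 55.1 F [-0.5  0.4 -1.5] rel [ 9.6  1.7 -0.6]
```

View pics/w3.png

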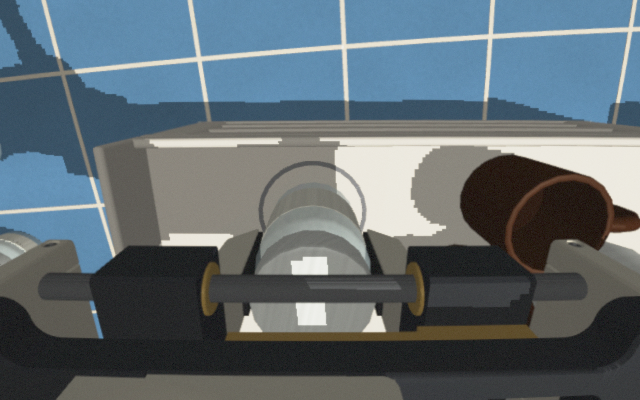

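Request:
send_rows([
  [[0.003, 0.0015, 0, 0, 0.05], [0.003, 0, 0, 0, 0.05], [0.001, 0, 0, 0, 0.05]],
])

```text
time: 4.35
tool_pos: [483.6, 101.2, 159.0]
tcp_rot: [-1.903, 1.565, -0.407]
contact_force: [-0.7, -0.8, 6.9]
grip_width: 55.0
```

Request:
send_rows([
  [[0.002, 0, 0, 0, 0.05], [0.0, 0, 0, 0, 0.05]],
])

```text
time: 4.52
tool_pos: [484.5, 101.3, 159.4]
tcp_rot: [-1.747, 1.563, -0.251]
contact_force: [-0.4, 0.1, -1.9]
grip_width: 54.8
```

Request:
send_rows([
  [[0.0015, 0, 0, 0, 0.05]],
])

```text
time: 4.6
tool_pos: [485.3, 101.3, 158.8]
tcp_rot: [-1.686, 1.56, -0.19]
contact_force: [-7.7, -0.1, 20.6]
grip_width: 55.2
```

Request:
send_rows([
  [[0.001, 0, 0, 0, 0.05]],
])

```text
time: 4.68
tool_pos: [485.3, 101.3, 158.8]
tcp_rot: [-1.686, 1.56, -0.19]
contact_force: [-6.7, 0.4, 14.3]
grip_width: 55.4
```

Request:
send_rows([
  [[0, 0, 0, 0, 0.06], [0, 0, 0, 0, 0.066], [0, 0, 0, 0, 0.074], [0, 0, 0, 0, 0.074], [0, 0, 0, 0, 0.074]],
])

```text
time: 5.1
tool_pos: [486.1, 101.3, 158.8]
tcp_rot: [-1.656, 1.558, -0.16]
contact_force: [0.4, -0.2, 0.2]
grip_width: 73.9
```

```bash
python3 -c "
from rel import *
rel([482,100.7,157])
snap('wrist','w4.png');snap('side','s4.png')"
```

```text
t 5.1 tcp [486.1 101.3 158.8] toolz yaw 85.69 tilt 0.7 w 73.9 F [ 0.4 -0.2  0.2] rel [ 1.7  4.1 -0.9]
```

View pics/w4.png

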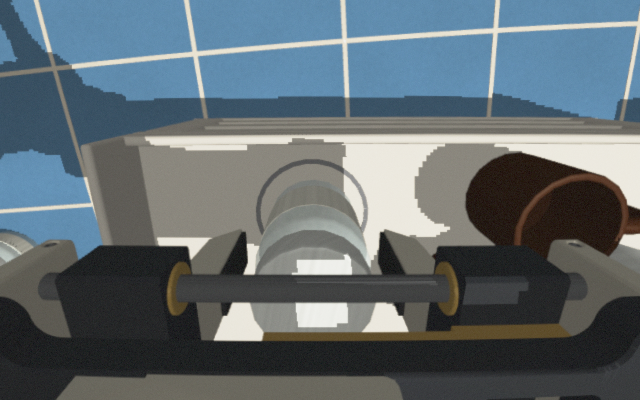

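Request:
send_rows([
  [[-0.01, 0, 0, 0, 0.076], [-0.02, 0, 0, 0, 0.076], [-0.025, 0, 0, 0, 0.076], [-0.025, 0, 0, 0, 0.076], [-0.02, 0, 0, 0, 0.076], [-0.01, 0, 0, 0, 0.076], [0, -0.03, 0, 0, 0.076], [0, -0.03, 0, 0, 0.076], [0, -0.02, 0, 0, 0.076], [0, 0, 0, 0, 0.076]],
])

```text
time: 6.03
tool_pos: [565.7, 95.5, 274.3]
tcp_rot: [-1.703, 1.561, -0.207]
contact_force: [-0.6, -0.5, -1.2]
grip_width: 75.8
```

```bash
python3 -c "
from rel import *
rel([571.7,95.2,157])
snap('wrist','w5.png')"
```

```text
t 6.03 tcp [565.7  95.5 274.3] toolz yaw 85.74 tilt 0.58 w 75.8 F [-0.6 -0.5 -1.2] rel [117.4  -4.8   0.3]
```

View pics/w5.png

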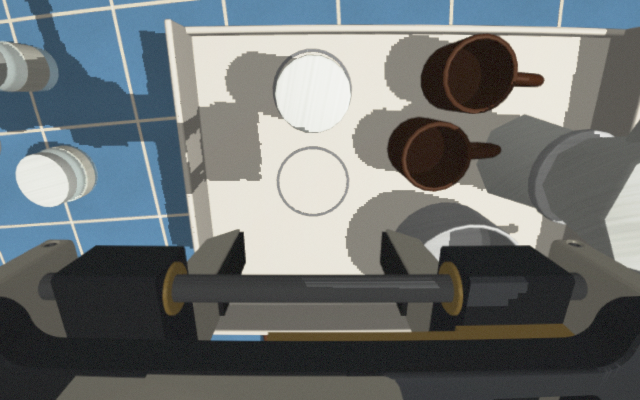

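The wrist picture shows the old jar's lid at (313,91), standing over the front circle. The back circle is now fully visible at (313,181), and the cups haven't moved.

```bash
python3 - <<'E'
from ring import *
c=load("w5.npy")
print("back",fitc(ringpts(c,(313,181),np.arange(0,360,6),28,42)))
img=c["color"]
cv2.imwrite("pics/w5c.png",cv2.resize(img[40:140,260:370],None,fx=5,fy=5,interpolation=cv2.INTER_CUBIC))
g=cv2.cvtColor(img,cv2.COLOR_BGR2GRAY);m=(g>205).astype('u1')*255;print(g[91,268:360:4])
E
```

```text
back (array([570.92748153,  94.74077731]), np.float64(0.5112608716499807))
[135 120 219 237 239 237 237 238 238 240 236 240 241 240 240 240 241 241
 242 242 243 223 231]
```

View pics/w5c.png

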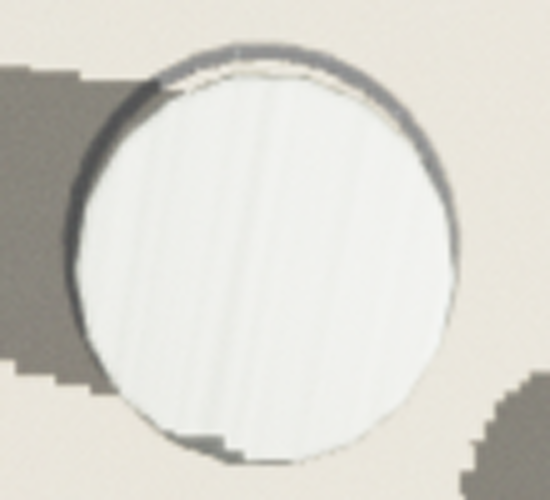

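View pics/s4.png

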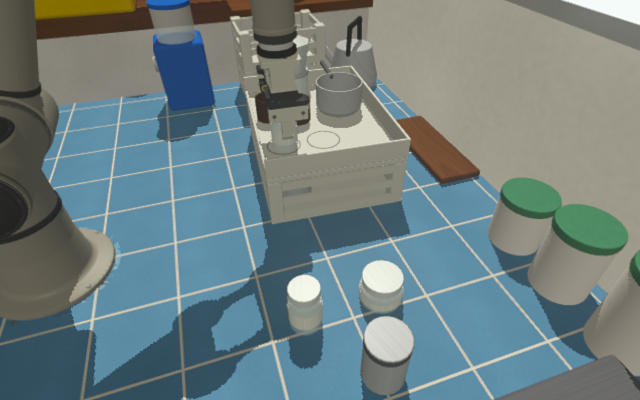

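Request:
send_rows([
  [[0, 0.006, -0.015, 0, 0.076], [0, 0.01, -0.03, 0, 0.076], [0, 0.012, -0.038, 0, 0.076], [0, 0.013, -0.04, 0, 0.076], [0, 0.013, -0.04, 0, 0.076], [0, 0.013, -0.04, 0, 0.076], [0, 0.013, -0.04, 0, 0.076], [0, 0.012, -0.036, 0, 0.076], [0, 0.008, -0.025, 0, 0.076], [0, 0.004, -0.012, 0, 0.076]],
])

```text
time: 6.92
tool_pos: [426.1, -211.6, 270.0]
tcp_rot: [-0.155, 1.569, 1.353]
contact_force: [0.5, -0.0, -0.1]
grip_width: 75.8
```

```bash
python3 -c "
from rel import *
c=load('w5.npy');print('old lid',onz(c,(313.2,93.8),210))
rel([422,-262,130])"
```

```text
old lid [484.64181073 101.83421701]
t 6.92 tcp [ 426.1 -211.6  270. ] toolz yaw 86.38 tilt 0.09 w 75.8 F [ 0.5 -0.  -0.1] rel [139.9   1.  -50.8]
```

Request:
send_rows([
  [[0.02, 0, -0.015, 0, 0.076], [0.03, 0, -0.018, 0, 0.076], [0.03, 0, -0.013, 0, 0.076], [0.025, 0, 0, 0, 0.076], [0.01, 0, 0, 0, 0.076], [0, 0, 0, 0, 0.076]],
])

```text
time: 7.42
tool_pos: [417.1, -260.2, 152.7]
tcp_rot: [-1.717, 1.568, -0.216]
contact_force: [0.4, 0.3, -0.5]
grip_width: 75.7
```

```bash
python3 -c "
from rel import *
rel([422,-262,130])
snap('wrist','w6.png')"
```

```text
t 7.42 tcp [ 417.1 -260.2  152.7] toolz yaw 85.99 tilt 0.18 w 75.7 F [ 0.4  0.3 -0.5] rel [22.7 -4.9 -1.4]
```

View pics/w6.png

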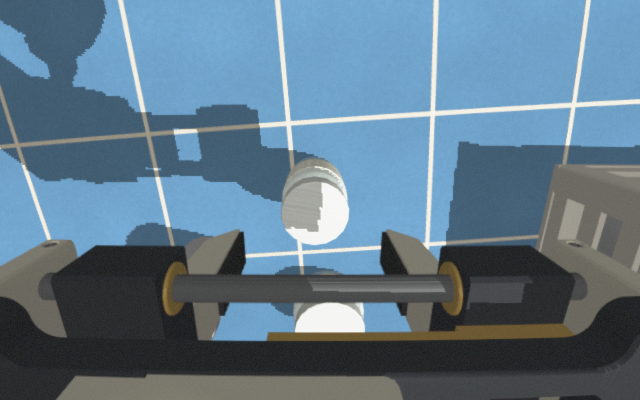

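```bash
python3 - <<'E'
from rel import *
c=load("w6.npy");g=cv2.cvtColor(c["color"],cv2.COLOR_BGR2GRAY);hsv=cv2.cvtColor(c["color"],cv2.COLOR_BGR2HSV)
m=((hsv[...,1]<60)&(g>90)).astype('u1')*255;m[:,:270]=0;m[:,365:]=0;m[:150]=0;m[250:]=0
m=cv2.morphologyEx(m,cv2.MORPH_OPEN,np.ones((9,9)))
k=max(cv2.findContours(m,0,1)[0],key=cv2.contourArea);print(cv2.boundingRect(k))
cv2.imwrite("pics/w6c.png",cv2.resize(c["color"][150:255,265:365],None,fx=5,fy=5,interpolation=cv2.INTER_CUBIC))
E
```

```text
(281, 158, 68, 87)
```

View pics/w6c.png

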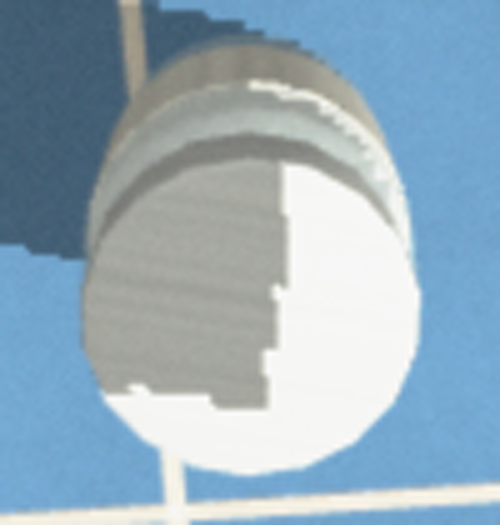

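```bash
python3 - <<'E'
from rel import *
c=load("w6.npy");p=onz(c,(315.2,213.4),90);print(p,[np.linalg.norm(onz(c,q,90)-p).round(1) for q in((281.4,213.4),(349,213.4),(315.2,182),(315.2,244.8))])
rel([*p,36])
E
```

```text
[ 420.76937308 -258.47952699] [np.float64(25.2), np.float64(25.2), np.float64(24.3), np.float64(25.9)]
t 7.47 tcp [ 417.3 -260.2  153.6] toolz yaw 86.01 tilt 0.2 w 76.1 F [-0.6  0.6 -0.4] rel [117.6  -2.9   2. ]
```

Request:
send_rows([
  [[0.015, -0.003, 0.002, 0, 0.076], [0.02, 0, 0, 0, 0.076], [0.015, 0, 0, 0, 0.076], [0, 0, 0, 0, 0.076]],
])

```text
time: 7.8
tool_pos: [422.2, -258.1, 107.4]
tcp_rot: [-2.062, 1.559, -0.559]
contact_force: [-1.0, -0.1, -0.2]
grip_width: 76.0
```

```bash
python3 -c "
from rel import *
rel([420.8,-258.5,36])"
```

```text
t 7.8 tcp [ 422.2 -258.1  107.4] toolz yaw 86.09 tilt 0.66 w 76.0 F [-1.  -0.1 -0.2] rel [71.3  2.1 -0.1]
```

Request:
send_rows([
  [[0.015, 0.001, 0, 0, 0.076], [0.02, 0.0, 0, 0, 0.076], [0.015, 0, 0, 0, 0.076], [0.005, 0, 0, 0, 0.076], [0, 0, 0, 0, 0.076]],
])

```text
time: 8.22
tool_pos: [425.5, -259.6, 58.9]
tcp_rot: [-2.129, 1.547, -0.624]
contact_force: [0.9, 1.2, -0.3]
grip_width: 76.4
```

```bash
python3 -c "
from rel import *
rel([420.8,-258.5,36])"
```

```text
t 8.22 tcp [ 425.5 -259.6   58.9] toolz yaw 86.23 tilt 1.34 w 76.4 F [ 0.9  1.2 -0.3] rel [22.8  5.2  1.1]
```

Request:
send_rows([
  [[0.01, 0.004, 0.001, 0, 0.076], [0.01, 0.001, 0, 0, 0.076], [0.003, 0, 0, 0, 0.076], [0, 0, 0, 0, 0.076]],
])

```text
time: 8.55
tool_pos: [423.8, -260.3, 40.2]
tcp_rot: [-2.149, 1.539, -0.643]
contact_force: [0.2, 0.4, -0.8]
grip_width: 76.2
```

```bash
python3 -c "
from rel import *
rel([420.8,-258.5,36])"
```

```text
t 8.55 tcp [ 423.8 -260.3   40.2] toolz yaw 86.28 tilt 1.82 w 76.2 F [ 0.2  0.4 -0.8] rel [4.1 3.2 1.7]
```

Request:
send_rows([
  [[0.003, 0.003, 0.002, 0, 0.076], [0, 0, 0, 0, 0.068], [0.001, 0.001, 0, 0, 0.05], [0, 0, 0, 0, 0.05], [0, 0, 0, 0, 0.05], [0, 0, 0, 0, 0.05], [0, 0, 0, 0, 0.05]],
])

```text
time: 9.13
tool_pos: [420.9, -258.8, 37.8]
tcp_rot: [-2.155, 1.536, -0.649]
contact_force: [-0.5, -0.1, -0.9]
grip_width: 55.0
```

```bash
python3 -c "
from rel import *
rel([420.8,-258.5,36])"
```

```text
t 9.13 tcp [ 420.9 -258.8   37.8] toolz yaw 86.28 tilt 2.0 w 55.0 F [-0.5 -0.1 -0.9] rel [1.8 0.2 0.3]
```

Request:
send_rows([
  [[-0.006, 0, 0, 0, 0.05], [-0.01, 0, 0, 0, 0.05], [-0.015, 0, 0, 0, 0.05], [-0.02, 0, 0, 0, 0.05], [-0.025, 0, 0, 0, 0.05], [-0.03, 0, 0, 0, 0.05], [-0.03, 0, 0, 0, 0.05], [-0.025, 0, 0, 0, 0.05], [-0.015, 0, 0, 0, 0.05], [-0.005, 0, 0, 0, 0.05]],
])

```text
time: 9.97
tool_pos: [412.8, -252.4, 226.7]
tcp_rot: [-2.128, 1.547, -0.621]
contact_force: [0.9, 0.1, -2.1]
grip_width: 55.2
```

```bash
python3 -c "
from rel import *
rel([570.9,94.7,250])"
```

```text
t 9.97 tcp [ 412.8 -252.4  226.7] toolz yaw 86.29 tilt 1.36 w 55.2 F [ 0.9  0.1 -2.1] rel [ -25.1 -135.8  356.3]
```

Request:
send_rows([
  [[-0.005, -0.006, 0.01, 0, 0.05], [-0.005, -0.012, 0.02, 0, 0.05], [-0.005, -0.017, 0.028, 0, 0.05], [-0.005, -0.02, 0.034, 0, 0.05], [-0.003, -0.02, 0.035, 0, 0.05], [0, -0.02, 0.035, 0, 0.05], [0, -0.014, 0.035, 0, 0.05], [0, -0.01, 0.03, 0, 0.05], [0, -0.004, 0.02, 0, 0.05], [0, 0, 0.01, 0, 0.05]],
])

```text
time: 10.8
tool_pos: [555.9, 12.0, 242.5]
tcp_rot: [-2.418, 1.559, -0.92]
contact_force: [0.0, -0.1, -2.2]
grip_width: 55.3
```

```bash
python3 -c "
from rel import *
rel([570.9,94.7,250])"
```

```text
t 10.8 tcp [555.9  12.  242.5] toolz yaw 85.83 tilt 0.69 w 55.3 F [ 0.  -0.1 -2.2] rel [-8.2 -9.  83.5]
```

Request:
send_rows([
  [[0, -0.003, 0.015, 0, 0.05], [0, -0.003, 0.018, 0, 0.05], [0, -0.003, 0.02, 0, 0.05], [0, 0, 0.018, 0, 0.05], [0, 0, 0.007, 0, 0.05], [0, 0, 0, 0, 0.05]],
])

```text
time: 11.3
tool_pos: [566.7, 96.1, 235.0]
tcp_rot: [2.611, 1.559, -2.171]
contact_force: [0.0, -0.3, -2.2]
grip_width: 55.4
```

```bash
python3 -c "
from rel import *
rel([570.9,94.7,158])"
```

```text
t 11.3 tcp [566.7  96.1 235. ] toolz yaw 86.02 tilt 0.68 w 55.4 F [ 0.  -0.3 -2.2] rel [77.  -4.8 -0.3]
```

Request:
send_rows([
  [[0.01, -0.003, 0, 0, 0.05], [0.015, -0.002, 0, 0, 0.05], [0.015, 0, 0, 0, 0.05], [0.01, 0, 0, 0, 0.05], [0, 0, 0, 0, 0.05]],
])

```text
time: 11.72
tool_pos: [570.8, 90.2, 180.0]
tcp_rot: [2.6, 1.556, -2.184]
contact_force: [0.1, -0.1, -2.5]
grip_width: 54.5
```

```bash
python3 -c "
from rel import *
rel([570.9,94.7,158]);snap('wrist','w7.png')"
```

```text
t 11.72 tcp [570.8  90.2 180. ] toolz yaw 85.86 tilt 0.86 w 54.5 F [ 0.1 -0.1 -2.5] rel [21.9  0.   4.8]
```

View pics/w7.png

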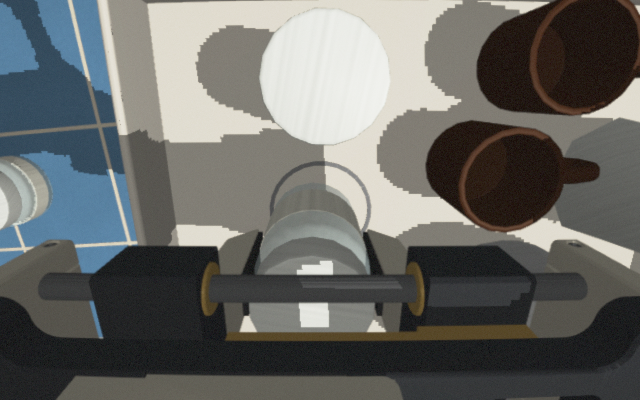

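The jar is gripped over the back circle. The jar is at column 313 and the circle at column 320, which fits the 4.8 mm of shift still to make to the left.

Request:
send_rows([
  [[0.005, 0, 0.004, 0, 0.05], [0.006, 0, 0.001, 0, 0.05], [0.003, 0, 0, 0, 0.05], [0, 0, 0, 0, 0.05]],
])

```text
time: 12.1
tool_pos: [572.2, 93.2, 166.7]
tcp_rot: [2.796, 1.557, -1.991]
contact_force: [-0.0, 0.4, -1.9]
grip_width: 55.1
```

```bash
python3 -c "
from rel import *
rel([570.9,94.7,158])"
```

```text
t 12.1 tcp [572.2  93.2 166.7] toolz yaw 85.69 tilt 0.8 w 55.1 F [-0.   0.4 -1.9] rel [8.7 1.4 1.5]
```

Request:
send_rows([
  [[0.004, 0.001, 0.0015, 0, 0.05], [0.002, 0, 0, 0, 0.05], [0, 0, 0, 0, 0.05]],
])

```text
time: 12.35
tool_pos: [571.6, 94.9, 160.8]
tcp_rot: [2.904, 1.557, -1.884]
contact_force: [-0.8, 0.3, -3.0]
grip_width: 55.5
```

Request:
send_rows([
  [[0.0015, 0, 0, 0, 0.05], [0, 0, 0, 0, 0.05]],
])

```text
time: 12.52
tool_pos: [571.7, 95.1, 159.3]
tcp_rot: [2.932, 1.558, -1.855]
contact_force: [-0.4, -1.2, -2.1]
grip_width: 55.0
```

Request:
send_rows([
  [[0.0015, 0, 0, 0, 0.05]],
])

```text
time: 12.6
tool_pos: [571.9, 95.1, 158.2]
tcp_rot: [2.985, 1.558, -1.802]
contact_force: [-5.8, 0.8, 11.6]
grip_width: 54.9
```

Request:
send_rows([
  [[0.0015, 0, 0, 0, 0.05]],
])

```text
time: 12.68
tool_pos: [572.0, 95.1, 158.2]
tcp_rot: [3.065, 1.558, -1.722]
contact_force: [-7.7, -0.3, 15.4]
grip_width: 55.1
```

Request:
send_rows([
  [[0, 0, 0, 0, 0.06], [0, 0, 0, 0, 0.066], [0, 0, 0, 0, 0.073], [0, 0, 0, 0, 0.073], [0, 0, 0, 0, 0.073]],
])

```text
time: 13.1
tool_pos: [573.2, 95.2, 160.3]
tcp_rot: [-2.849, 1.558, -1.353]
contact_force: [-0.7, -0.4, 0.3]
grip_width: 72.7
```

Request:
send_rows([
  [[-0.008, 0, 0, 0, 0.073], [-0.015, 0, 0, 0, 0.073], [-0.02, 0, 0, 0, 0.073], [-0.025, 0, 0, 0, 0.073], [-0.025, 0, 0, 0, 0.073], [-0.02, 0, 0, 0, 0.073], [-0.01, -0.01, 0, 0, 0.073], [0, -0.03, 0, 0, 0.073], [0, -0.02, 0, 0, 0.073], [0, 0, 0, 0, 0.073]],
])

```text
time: 13.93
tool_pos: [633.4, 92.5, 295.2]
tcp_rot: [-2.677, 1.557, -1.18]
contact_force: [-0.6, 0.4, 0.5]
grip_width: 72.7
```

```bash
python3 -c "
from rel import *
rel([570.9,94.7,158]);snap('wrist','w8.png');snap('side','s8.png');snap('scene','c8.png')"
```

```text
t 13.93 tcp [633.4  92.5 295.2] toolz yaw 85.77 tilt 0.77 w 72.7 F [-0.6  0.4  0.5] rel [136.8  63.3  -0.8]
```

View pics/w8.png

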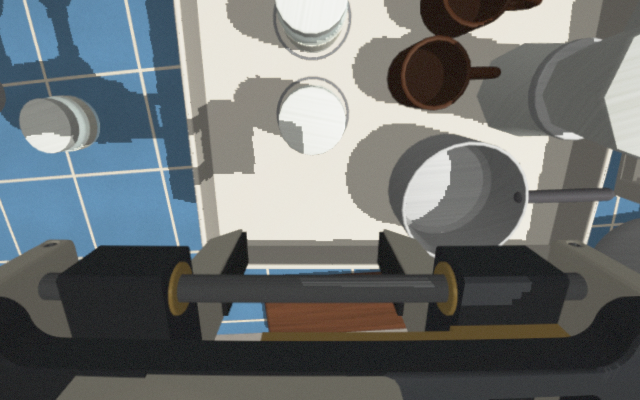

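View pics/s8.png

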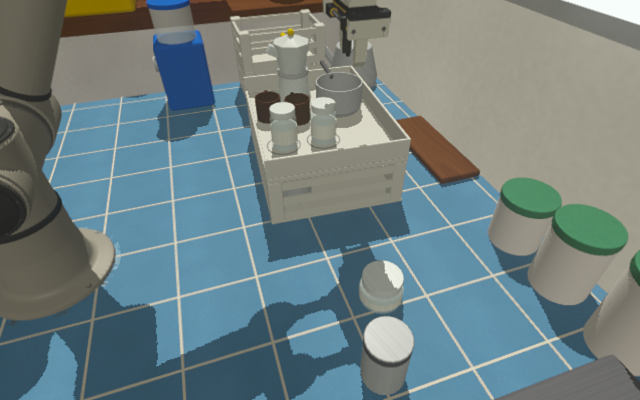

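View pics/c8.png

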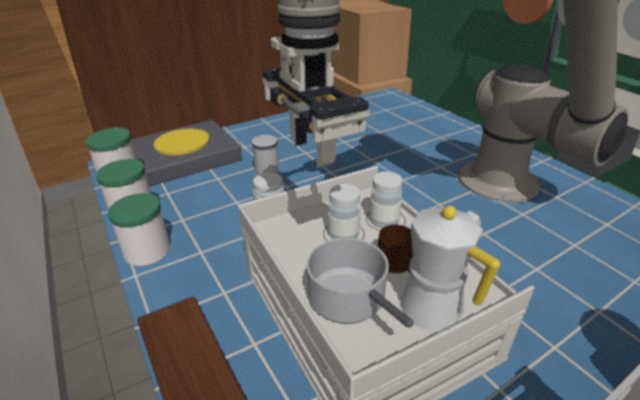

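```bash
python3 - <<'E'
from rel import *
c=load("w8.npy");cv2.imwrite("pics/w8c.png",cv2.resize(c["color"][65:165,265:365],None,fx=5,fy=5,interpolation=cv2.INTER_CUBIC))
print(onz(c,(313,117),210))
a=load("scene0.npy")["color"];b=load("c8.npy")["color"]
for n,i in(("before",a),("after",b)):
    s=i[215:285,365:420].astype(int);m=(s.max(2)<90)&(s[...,2]>s[...,0]);y,x=np.nonzero(m);print(n,m.sum(),x.mean()+365,y.mean()+215)
for n in("w5","w8"):
    c=load(n+".npy");
    i=c["color"];s=i.astype(int);m=((s.max(2)<130)&(s[...,2]>s[...,0]*1.4)).astype('u1')*255
    for k in cv2.findContours(m,0,1)[0]:
        if cv2.contourArea(k)>800:
            x,y,w,h=cv2.boundingRect(k);
            M=cv2.moments(k);print(n,(x,y,w,h),onz(c,(M['m10']/M['m00'],M['m01']/M['m00']),160))
E
```

```text
[568.57211974  96.58475155]
before 1386 397.1060606060606 247.73160173160173
after 1386 396.98556998557 247.6038961038961
w5 (264, 323, 311, 19) [737.57667081 220.14341774]
w5 (388, 118, 113, 73) [540.68073492 203.23547751]
w5 (422, 34, 122, 80) [478.19739043 233.18186542]
w8 (261, 302, 310, 40) [803.97892637 151.6590749 ]
w8 (388, 0, 154, 110) [525.56631111 212.04415805]
```

View pics/w8c.png

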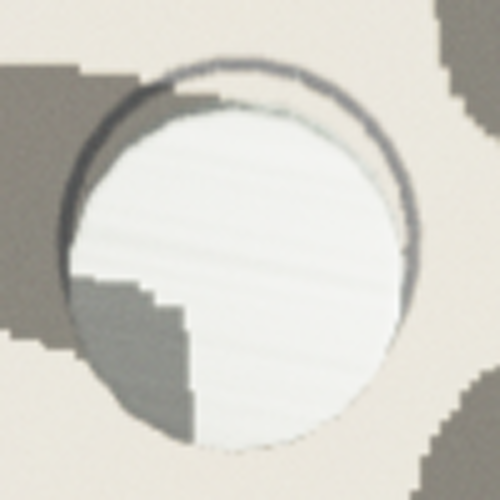

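```bash
python3 -c "
from rel import *
c=load('w8.npy');print(onz(c,(312.2,120.7),210));rel([571,95,158])
from plant import close_job
print(close_job())"
```

```text
[571.24409347  95.78742367]
t 14.08 tcp [630.5  93.  294.6] toolz yaw 85.81 tilt 0.72 w 72.9 F [ 0.2  0.3 -0.9] rel [136.5  59.9  -0.7]
the job is handed in; nothing more can be done
None
```

I moved the old jar forward onto the front place, then set the new jar behind it on the back place. Each jar was lowered until the force showed it was on the floor, then released. I handed the job in at about 14 s; no verdict was reported.

| Final check | Measured (mm) | Outline centre (mm) | Difference |
|---|---|---|---|
| Old jar lid, wrist picture before the new jar came in | (484.6, 101.8) | (481.9, 100.7) | about 3 mm |
| New jar lid, last wrist picture | (571.2, 95.8) | (570.9, 94.7) | about 1 mm |

- **Jars:** Both look upright in the last scene and side pictures. I judged that by eye and did not measure the tilt.
- **Cup:** The espresso cup's image moved less than 0.2 px between the first and last scene pictures.
- **Robot:** The arm was clear of everything, with the tool about 295 mm up and contact force around zero.
- **Disagreement:** The side camera put points on the crate 3–6 mm off the wrist camera, mostly in y. I used the wrist camera for every grasp and placing.
- **Drift:** During the lowering and release of the old jar the tool drifted a few mm along the row, which probably accounts for most of its offset.

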